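# Drive the missing frame point with the point driver

### The job

The picture frame lying face down still lacks one point in its right-hand rail, midway between the two points already driven there. Without lifting it, slide the point driver that stands on the backing board over it until its nose is square against that rail at the missing point's place, then squeeze the lever right down while you keep the nose firmly pushed against the rail, with about 12 N. Let the lever come up and leave the driver standing there; do not shift the frame or disturb the other things.

Things in the scene. Friction and masses are not known exactly. Their poses are not given: they have to be found in the camera images.
- frame: glazed picture frame lying loose, face down, on the table (2.4 kg): outside 320 mm along its x, 400 mm along its y; four wooden rails 28 mm wide and 28 mm high; inside them the brown backing board, flat, its top 16 mm above the table (12 mm below the rails' tops). Origin: centre of the underside; x points away from the robot, y to the robot's left, z up (yaw varies a little). Pushing it sideways with more than some 14 to 20 N makes it slip on the table.
- right_rail: the rail on the frame's right (its -y side), part of the frame. Origin: on the rail's inner face, at the level of the backing board's top, exactly midway between the two steel points in this rail: the place of the missing point. x runs along the rail, +y points away from the rail into the frame, z up. The inner face is the plane y = 0, upright, 12 mm high, and extends 117 mm to -x and 147 mm to +x.
- point_near (a point): middle of the driven point nearer the robot in the right rail: a flat steel tab 6 mm wide, lying on the backing board and standing 19 mm out of the rail; 75 mm from the missing point's place
- point_far (a point): the same for the driven point farther from the robot in the right rail, 75 mm to the other side of the missing point's place
- driver: framer's point driver (0.48 kg) loose on the backing board: orange body 30 mm wide, 36 mm high, flat polished sole (friction on the board about 0.3), flat grey nose plate 22 mm wide at one end, red lever on top. Origin: underside of the sole; -y points to the nose, +y to the tail, z up. Sole from y = -73 to +97 mm; nose plate's front edge at y = -113 mm, 3 to 9 mm above the sole.
- driver_nose (a point): middle of the driver's nose plate's front edge, 6 mm above the sole; turns with the driver (same axes)
- driver_lever (a joint): the red lever: 0 = up (spring-loaded), 0.40 rad = squeezed right down to its stop. The spring resists with 0.4 Nm at the start and 1.0 Nm at the stop (4 N rising to 10 N, pressed at point lever_grip).
- lever_grip (a point): point on the centre line of the red lever, 100 mm from its pivot. The lever is a straight bar 18 mm wide (along the driver's x) and about 15 mm thick, that rises from the pivot towards the tail at 0.61 rad above level when up, 0.21 rad when down; its end is 150 mm from the pivot, 140 mm above the sole when up. Here it can be pinched from above across its width. Pressed much nearer to the end, the driver tips nose-up.
- lever_pivot (a point): the lever's pivot, whose axis lies along the driver's x: driver y = -13 mm, 50 mm above the sole
- marker: marker pen, 132 mm long and 15 mm thick, lying on the backing board; leave it alone. Origin: middle of its underside
- brush: dust brush, 32 x 188 x 22 mm, lying left of the frame; leave it alone. Origin: middle of its underside
- tape: roll of white tape, 104 mm across, 25 mm high, lying right of the frame; leave it alone. Origin: middle of its underside
- offcut: wood offcut, 42 x 75 x 30 mm, lying right of the frame; leave it alone. Origin: middle of its underside

How it is judged:
On the way, in this order (a step that is already met when the one before it is completed fails the run):
1. the driver's nose stands square against the right rail, midway between the two points, lever still up (y of driver_nose in the frame of right_rail below 0.0025 m and x of driver_nose in the frame of right_rail between -0.006 and 0.006 m and angle between the x axis of driver and the x axis of right_rail, either way round below 0.08 rad and value of joint driver_lever below 0.1 rad), for 0.2 s.
2. the lever is squeezed right down while the nose is pushed against the rail with more than 4 N at that place (value of joint driver_lever above 0.36 rad and contact force between driver and right_rail above 4 N and x of driver_nose in the frame of right_rail between -0.006 and 0.006 m and angle between the x axis of driver and the x axis of right_rail, either way round below 0.08 rad), for 0.2 s.
At the end, for the whole second after the job is handed in: the lever is up again and the driver stands flat and still on the backing, its nose within 10 mm of the rail and of the missing point's place and square within 0.12 rad; the frame lies within 4 mm of where it was (value of joint driver_lever below 0.06 rad and y of driver_nose in the frame of right_rail below 0.01 m and x of driver_nose in the frame of right_rail between -0.01 and 0.01 m and angle between the x axis of driver and the x axis of right_rail, either way round below 0.12 rad and angle between driver's own z axis and vertical below 0.05 rad and linear speed of each of driver, frame below 0.02 m/s and distance of frame from where it was at the start of the episode below 0.004 m); the robot touches nothing.
It fails at once if the lever is squeezed beyond half while the nose is more than 5 mm off the rail or more than 10 mm beside the missing point's place (a stray point) (value of joint driver_lever above 0.2 rad and (y of driver_nose in the frame of right_rail above 0.005 m or x of driver_nose in the frame of right_rail above 0.01 m or x of driver_nose in the frame of right_rail below -0.01 m)).
It fails at once if the driver is lifted more than 10 mm off the backing board or tipped by more than 0.15 rad (z of driver in the frame of frame above 0.026 m or angle between driver's own z axis and vertical above 0.15 rad).
It fails at once if the frame is shifted by more than 4 mm (distance of frame from where it was at the start of the episode above 0.004 m).
It fails at once if a bystander (marker, dust brush, tape roll, offcut) is moved by more than 20 mm (distance of any of marker, brush, tape, offcut from where it was at the start of the episode above 0.02 m).
It also fails if it takes over 51 s, if anything falls off the work surface, if the arm or the gripper's body presses on something with over 40 N, if the wrist force passes 120 N, or if a joint passes its speed limit or range.

### The arm

A 6-joint arm with a two-finger parallel gripper is mounted at the origin on the work surface; the furniture and walls round the work are solid. World frame = base frame: x ahead of the robot, y to its left, z up, the work surface at z = 0. Lengths are in m, angles in rad, forces in N, time in s.
With the tool pointing down it reaches from about 0.3 to 0.85 m from the base axis. Payload 5.4 kg.
Tool frame: the origin (TCP) lies on the centre line of the jaws, within the pads' length; the fingertips stand 22 mm ahead of it and the grasp point (between the pads) lies 3 mm ahead of it; z points along the fingers, x is the direction in which the jaws open and shut, and the axes are right-handed (so a half turn about z gives the same grasp; the last joint's range is limited). The gripper opens to 85 mm and grips with 20 to 120 N. Pads are 22 mm wide; open, the fingers measure 114 mm over their backs; the gripper's body (76 mm by 85 mm) begins 54 mm behind the grasp point. The pads swing forward as they close: fully open they stand 13 mm farther back than shut.
Start: joints at [1.125, 0.158, 1.597, -0, 1.386, -0.21], TCP at [0.134, 0.559, 0.253] pointing down, gripper open.
Joint ranges: [-2.91, 2.91], [-0.94, 2.29], [0.18, 2.7], [-1.29, 4.43], [0.17, 2.64], [-3, 3]. Speed limits (rad/s): [2.57, 2.57, 3.14, 3.14, 3.14, 3.14].

### API

Orientations are given as [roll, pitch, yaw] about the fixed x, y, z axes, in that order (R = Rz(yaw) Ry(pitch) Rx(roll)).
In Python, from rig import r, vision, workorder gives the robot as it stands. The module is installed in compiled form; this text tells all that it offers.
- The arm moves only by the tool move_arm, never from a script. Its argument "deltas" is one flat list of numbers, 6 for each row, row after row: the shift along the world's x, y, z as a fraction of full scale, then the turn, a rotation vector about the world's x, y, z as a fraction of full scale. A call has 1 to 12 rows; each row shifts and turns the commanded pose from where the row before left it; what a row does not reach is not made up. Full scale, the value 1, is 0.4 m for a shift and 180 degrees for a turn. A row lasts 1/12 s, in which the tool goes at most 41.7 mm and 7.16 degrees, less where a joint would pass 70% of its speed; a pose out of reach is approached as far as the arm can. A call with a number of a shift or a turn outside -1 to 1 is refused whole. A call with a gripper value outside its range is refused whole. "grip" is the closure, from 0 (fully open) to 1 (shut), set as the call begins (left out, the last holds). The fingers move at their own pace and stop on an object; "force" is the grip in N (left out, the last holds). Time passes only in rows, so rows that do not move let the fingers close. It gives the time, the measured TCP pose, the force and the opening at its end, in the units of the state.
- r.state(): the state, without advancing time (a new reading comes with each control period).
- vision.grab_frame(name): name is "side" or "top" or "wrist"; returns (picture, depth): 384x512x3 uint8, blue, green, red; 384x512 float32, m along the optical axis (not along the pixel's ray), 0 where there is no reading.
- vision.calibration(name): a dict with "fx", "fy", "cx", "cy" (pixels), "k1" (the pictures are not rectified: a ray, as slopes to the right and down, at radius r is drawn at 1 + k1 r^2 times it, then the intrinsics apply), "rvec" (rotation vector, rad) and "tvec" (3), from world to camera coordinates, as OpenCV has them. Camera axes: x right, y down, z forward; pixel columns grow to the right and rows downward; lengths in m; the calibration is good to about 2 mm. A picture is of the moment at which its call begins: read the wrist's pose just before it. calibration takes no time and is no camera call; for the wrist camera it gives the pose at the moment of the call.
- workorder.close_job(): hands the job in, once; it reports no verdict.
The state is a dict: "time": time; "joints": joint angles; "joint_vel": joint speeds; "joint_torque": joint torques, N m; "tool_pos": TCP position; "tool_rot": TCP orientation; "ft_force": force on the tool from outside, world axes, zero at the start; "torque": the same for the moment, N m; "opening": finger opening in m.
Only numpy, scipy, OpenCV 4.12 (cv2) and the standard library are available. Lean on these libraries where they do the work, as an engineer would, in place of code of your own. Each camera call takes 0.05 s, during which the arm holds its last target.

## Working session

There is one attempt and no reset: what is moved stays moved. The work goes in short steps, Python scripts to look and compute and a tool call to move; the robot and the scene stay as the last step left them, time stands still between calls to the robot, and variables do not carry over. Pictures are saved under pics/ and viewed, and the job is handed in when it is done.

Besides the shell and the picture viewer there is one more tool, called after "Request:" as a command line: name --argument value ..., lists and objects as JSON in quotes. move_arm: Moves the arm, as the interface text tells. Shift numbers are shares of 0.4 m and turn numbers shares of 180 degrees, none past 1 either way. Its arguments: {"type":"object","properties":{"deltas":{"type":"array","items":{"type":"number","minimum":-1,"maximum":1}},"grip":{"type":"number"},"force":{"type":"number"}},"required":["deltas"]}

```bash
mkdir -p pics
cat > h.py <<'E'
import numpy as np, cv2
from rig import r, vision, workorder
def grab(n,fn):
    c=vision.calibration(n); im,d=vision.grab_frame(n); cv2.imwrite('pics/'+fn+'.png',im); np.savez('pics/'+fn+'.npz',im=im,d=d,**{k:np.array(v) for k,v in c.items()}); return im,d,c
def load(fn):
    z=np.load('pics/'+fn+'.npz'); return z
def ray(c,u,v):
    K=np.array([[c['fx'],0,c['cx']],[0,c['fy'],c['cy']],[0,0,1.]],float)
    p=cv2.undistortPoints(np.array([[[u,v]]],float),K,np.array([float(c['k1']),0,0,0,0]))[0,0]
    R=cv2.Rodrigues(np.array(c['rvec'],float))[0]; t=np.array(c['tvec'],float).ravel()
    return R,t,np.array([p[0],p[1],1])
def atz(c,u,v,z):
    R,t,q=ray(c,u,v); o=-R.T@t; w=R.T@q; return o+w*(z-o[2])/w[2]
def atd(c,u,v,d):
    R,t,q=ray(c,u,v); return R.T@(q*d-t)
def proj(c,P):
    K=np.array([[c['fx'],0,c['cx']],[0,c['fy'],c['cy']],[0,0,1.]],float)
    return cv2.projectPoints(np.array(P,float).reshape(-1,1,3),np.array(c['rvec'],float),np.array(c['tvec'],float),K,np.array([float(c['k1']),0,0,0,0]))[0].reshape(-1,2)
E
python3 - <<'E'
from h import *
np.set_printoptions(precision=4,suppress=True)
print(r.state())
for n in ('top','side'):
    im,d,c=grab(n,n+'0'); print(n,c)
E
```

```text
{'time': 0.0, 'joints': array([ 1.1249,  0.1591,  1.5982,  0.    ,  1.3862, -0.2101]), 'joint_vel': array([ 0.0007,  0.0012,  0.0008, -0.0007,  0.0014, -0.0003]), 'joint_torque': array([  0.0001, -39.6009, -33.1425,  -0.0002,   0.0086,  -0.    ]), 'tool_pos': array([0.1341, 0.5586, 0.2523]), 'tool_rot': array([-3.1412,  0.0019,  1.335 ]), 'ft_force': array([ 0.3224, -0.1173,  0.0128]), 'torque': array([ 0.0166,  0.0298, -0.0416]), 'opening': 0.08552375514353211}
top {'fx': 450.68283083178596, 'fy': 450.68283083178596, 'cx': 253.52691936034353, 'cy': 191.2242436648845, 'k1': 0.004178606534196199, 'rvec': array([ 2.1624, -2.2112,  0.0875]), 'tvec': array([0.0501, 0.5106, 1.3035])}
side {'fx': 383.5860547977903, 'fy': 383.5860547977903, 'cx': 254.78944842749883, 'cy': 185.73484325049674, 'k1': 0.006804267966418685, 'rvec': array([ 1.984 , -0.392 ,  0.2281]), 'tvec': array([-0.4458,  0.1994,  0.9304])}
```

View pics/top0.png

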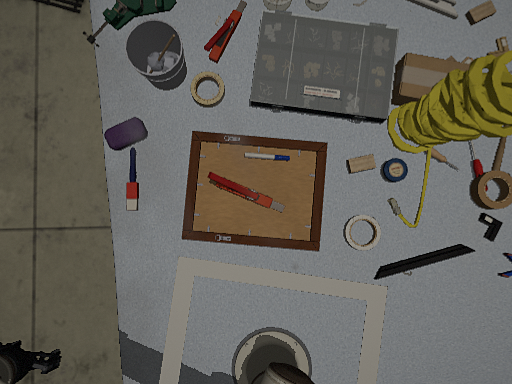

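View pics/side0.png

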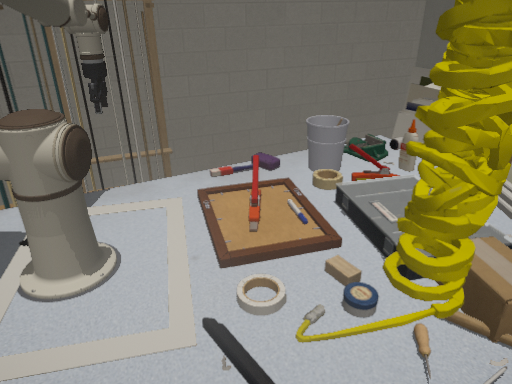

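Run:
```python
import cv2
im=cv2.imread('pics/top0.png')
cv2.imwrite('pics/c1.png',cv2.resize(im[150:350,170:370],None,fx=3,fy=3,interpolation=cv2.INTER_CUBIC))
im=cv2.imread('pics/top0.png')
cv2.imwrite('pics/c2.png',cv2.resize(im[140:290,290:410],None,fx=4,fy=4,interpolation=cv2.INTER_CUBIC))
```

```text
(no output)
```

View pics/c1.png

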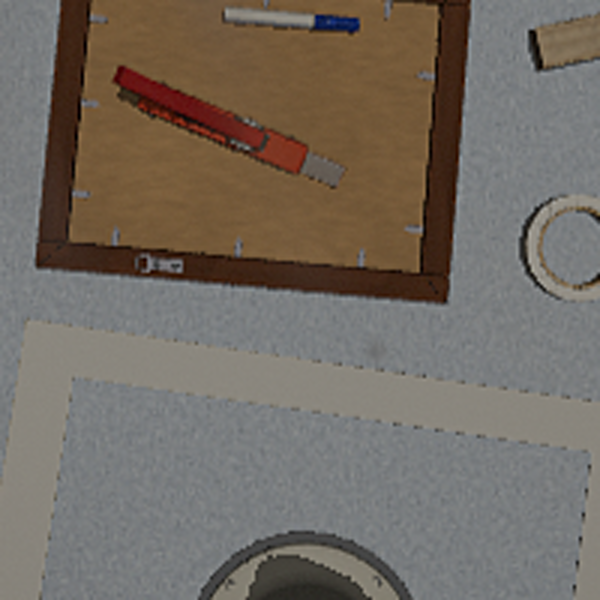

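View pics/c2.png

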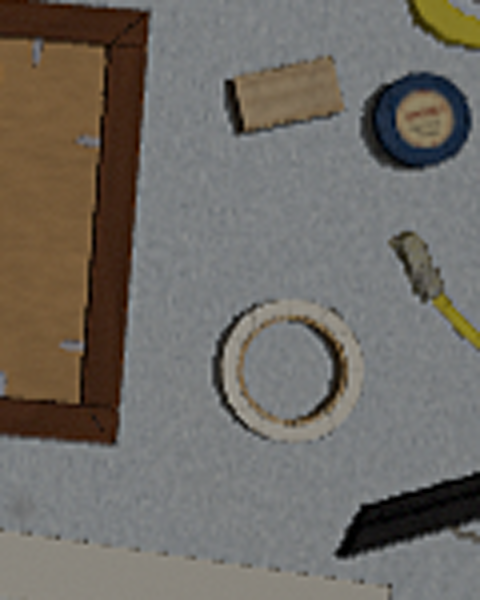

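Run:
```python
from h import *
np.set_printoptions(precision=4,suppress=True)
c=load('top0')
f=lambda U,V,z:atz(c,U/3+170-.33,V/3+150-.33,z)
print('pts',f(426,76,.017),f(413,230,.017))
print('rail outer top corners',f(470,2,.028),f(447,303,.028),f(37,267,.028), f(62,-55,.028))
print('inner', f(422,274,.028),f(441,5,.028))
print('nose',f(341,180,.022),'lever tip',f(120,76,.156),'body front',f(301,166,.05))
print('marker',f(226,15,.028),f(358,24,.028))
w=vision.calibration('wrist');R=cv2.Rodrigues(w['rvec'])[0];print(w, -R.T@w['tvec'],R)
print(r.state()['time'])
```

```text
pts [ 0.5558 -0.1337  0.017 ] [ 0.4054 -0.1162  0.017 ]
rail outer top corners [ 0.6265 -0.1776  0.028 ] [ 0.3347 -0.1453  0.028 ] [0.3781 0.2484 0.028 ] [0.6914 0.2205 0.028 ]
inner [ 0.363  -0.1222  0.028 ] [ 0.6241 -0.1491  0.028 ]
nose [ 0.4554 -0.047   0.022 ] lever tip [0.5468 0.1542 0.156 ] body front [ 0.4687 -0.0072  0.05  ]
marker [0.6188 0.0614 0.028 ] [ 0.6072 -0.0674  0.028 ]
{'fx': 310.75519576355305, 'fy': 310.75519576355305, 'cx': 259.4509749750004, 'cy': 191.93143826616634, 'k1': -0.07867324755043154, 'rvec': array([-2.2633, -1.7829, -0.2807]), 'tvec': array([-0.5752, -0.0395,  0.3804])} [0.0572 0.5783 0.3733] [[ 0.2343  0.9722 -0.0011]
 [ 0.9248 -0.2226  0.3087]
 [ 0.2998 -0.0734 -0.9512]]
0.1
```

Request:
move_arm --deltas '[0.0445,-0.066,0,0,0,-0.028,0.0445,-0.066,0,0,0,-0.028,0.0445,-0.066,0,0,0,-0.028,0.0445,-0.066,0,0,0,-0.028,0.0445,-0.066,0,0,0,-0.028,0.0445,-0.066,0,0,0,-0.028,0.0445,-0.066,0,0,0,-0.028,0.0445,-0.066,0,0,0,-0.028,0.0445,-0.066,0,0,0,-0.028,0.0445,-0.066,0,0,0,-0.028]' --grip 0

```text
time: 0.93
tool_pos: [0.3126, 0.2936, 0.253]
tool_rot: [3.142, 0.0, 0.451]
ft_force: [0.6, 1.2, -0.3]
opening: 0.0855
```

Request:
move_arm --deltas '[0.0445,-0.066,0,0,0,-0.028,0.0445,-0.066,0,0,0,-0.028,0.0445,-0.066,0,0,0,-0.028,0.0445,-0.066,0,0,0,-0.028,0.0445,-0.066,0,0,0,-0.028,0.0445,-0.066,0,0,0,-0.028,0.0445,-0.066,0,0,0,-0.028,0.0445,-0.066,0,0,0,-0.028,0.0445,-0.066,0,0,0,-0.028,0.0445,-0.066,0,0,0,-0.028,0,0,0,0,0,0,0,0,0,0,0,0]'

```text
time: 1.93
tool_pos: [0.4904, 0.0301, 0.2527]
tool_rot: [3.141, 0.001, -0.426]
ft_force: [-0.8, 0.3, -0.3]
opening: 0.085
```

Run:
```python
from h import *
np.set_printoptions(precision=4,suppress=True)
s=r.state();print(s['time'],s['tool_pos'],s['tool_rot'],s['joints'],s['ft_force'])
im,d,c=grab('wrist','w1')
cv2.imwrite('pics/w1x.png',cv2.resize(im,(800,600),interpolation=cv2.INTER_CUBIC))
```

```text
1.9333 [0.4904 0.0301 0.2527] [ 3.1414  0.0015 -0.4262] [-0.1854 -0.0603  1.8251  0.0002  1.3783  0.2407] [-0.8095  0.3394 -0.3319]
```

View pics/w1x.png

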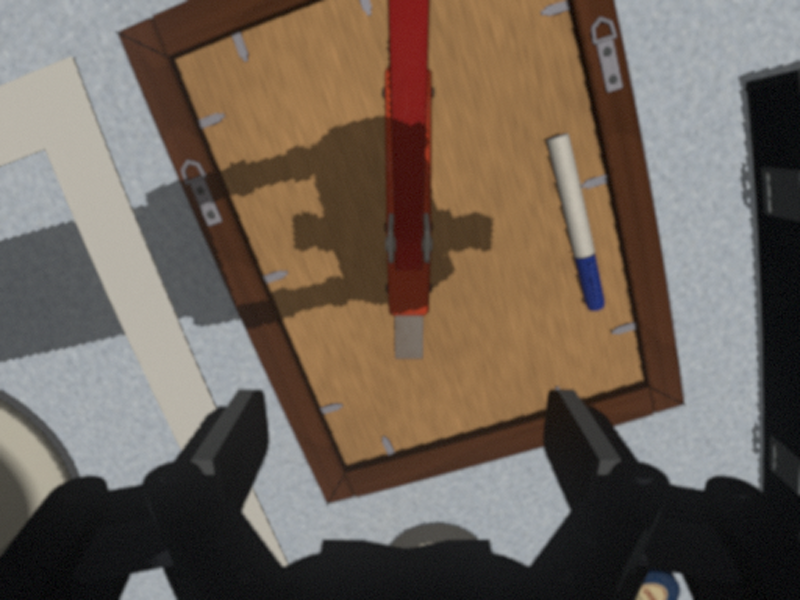

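Run:
```python
from h import *
np.set_printoptions(precision=4,suppress=True)
c=load('w1')
s=1.5625
f=lambda U,V,z:atz(c,(U+.5)/s-.5,(V+.5)/s-.5,z)
print('near tab root/tip',f(391,455,.017),f(386,437,.017))
print('rail inner bottom edge',f(355,464,.016),f(500,425,.016),f(640,387,.016))
print('inner corners top',f(345,468,.028),f(646,385,.028))
n=f(409.5,359,.025);print('nose',n, f(396,359,.025)-f(423,359,.025))
a=f(389,315,.052);b=f(429,315,.052);print('bodyfront',a,b,np.linalg.norm(a-b))
im=c['im']
cv2.imwrite('pics/w1c.png',cv2.resize(im[180:310,200:420],None,fx=3.6,fy=3.6,interpolation=cv2.INTER_CUBIC))
cv2.imwrite('pics/w1d.png',cv2.resize(im[0:210,200:330],None,fx=2.85,fy=2.85,interpolation=cv2.INTER_CUBIC))
```

```text
near tab root/tip [ 0.4049 -0.1254  0.017 ] [ 0.4087 -0.107   0.017 ]
rail inner bottom edge [ 0.3716 -0.1217  0.016 ] [ 0.5018 -0.1373  0.016 ] [ 0.6225 -0.1536  0.016 ]
inner corners top [ 0.367  -0.1143  0.028 ] [ 0.6242 -0.1453  0.028 ]
nose [ 0.4587 -0.0451  0.025 ] [-0.0193  0.0088  0.    ]
bodyfront [0.4646 0.0032 0.052 ] [ 0.4902 -0.0084  0.052 ] 0.02813746692098659
```

View pics/w1c.png

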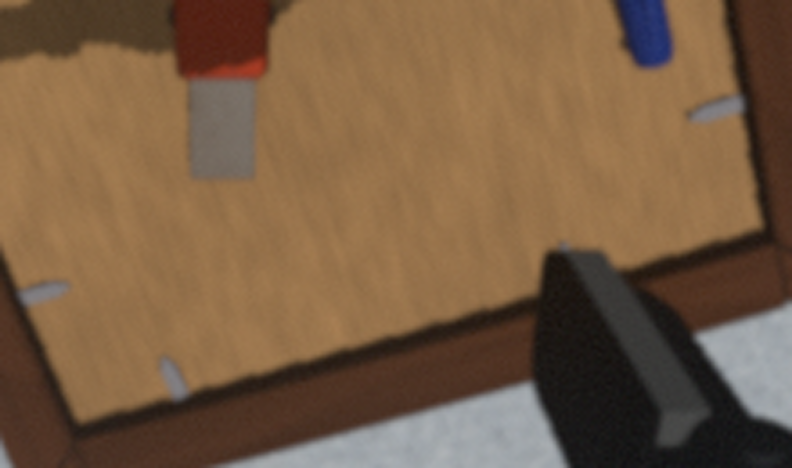

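View pics/w1d.png

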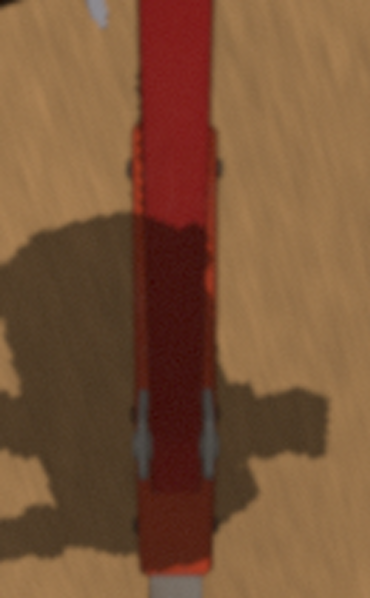

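Run:
```python
from h import *
np.set_printoptions(precision=4,suppress=True)
c=load('w1')
g=lambda U,V,z:atz(c,(U+.5)/3.6-.5+200,(V+.5)/3.6-.5+180,z)
nt=g(168,360,.017); ft=g(564,243,.017); print('tips',nt,ft,np.linalg.norm(nt-ft), np.arctan2(*(ft-nt)[[1,0]]))
yaw=np.arctan2(*(ft-nt)[[1,0]]); yv=np.array([-np.sin(yaw),np.cos(yaw),0])
print('origin from tips',(nt+ft)/2-.019*yv)
# nose
print('nose',g(222,180,.025), 'w',g(190,180,.025)-g(255,180,.025))
# rail top inner edge & bottom edge, candidates
for U,V in((75,428),(300,364),(520,303),(770,231)): print(U,g(U,V,.016))
for U,V in((78,436),(300,372),(520,311),(770,240)): print(U,g(U,V,.028))
# top edges
t=load('top0')
# overlay model on both
def over(name,k,yaw,o,fn,crop,sc):
    z=load(name); im=z['im'].copy()
    ct=np.array([o[0],o[1],0]); X=np.array([np.cos(yaw),np.sin(yaw),0]);Y=np.array([-X[1],X[0],0])
    x0,y0,w,h=crop
    im=cv2.resize(im[y0:y0+h,x0:x0+w],None,fx=sc,fy=sc,interpolation=cv2.INTER_CUBIC)
    def pl(P,col):
        p=(proj(z,P)-[x0,y0]+.5)*sc-.5
        cv2.polylines(im,[np.round(p*8).astype(int).reshape(-1,1,2)],True,col,1,cv2.LINE_AA,3)
    q=lambda hx,hy,zz:[ct+X*a*hx+Y*b*hy+[0,0,zz] for a,b in((1,1),(1,-1),(-1,-1),(-1,1))]
    pl(q(.16,.2,.028),(0,255,0)); pl(q(.132,.172,.028),(255,255,0)); pl(q(.132,.172,.016),(0,0,255))
    cv2.imwrite('pics/'+fn+'.png',im)
# centre guess: fit edges by inner corners; rail origin is 15mm to -x of rail centre (117 to -x,147 to +x)
ro=(nt+ft)/2-.019*yv
for yw in(yaw,):
  X=np.array([np.cos(yw),np.sin(yw),0]);Y=np.array([-X[1],X[0],0])
  cc=ro+X*.015+Y*.172; print('frame centre',cc,yw)
  over('top0',0,yw,cc,'o1',(170,110,170,160),4.5)
  over('w1',0,yw,cc,'o2',(60,0,400,330),1.8)
```

```text
tips [ 0.408  -0.1069  0.017 ] [ 0.558  -0.1221  0.017 ] 0.15083587924629266 -0.10077447287043274
origin from tips [ 0.4811 -0.1334  0.017 ]
nose [ 0.458  -0.0449  0.025 ] w [-0.0202  0.0092  0.    ]
75 [ 0.362  -0.1206  0.016 ]
300 [ 0.4517 -0.1295  0.016 ]
520 [ 0.5354 -0.1394  0.016 ]
770 [ 0.629  -0.1507  0.016 ]
78 [ 0.3669 -0.1167  0.028 ]
300 [ 0.4528 -0.1248  0.028 ]
520 [ 0.5339 -0.1344  0.028 ]
770 [ 0.6245 -0.1456  0.028 ]
frame centre [0.5133 0.0362 0.017 ] -0.10077447287043274
```

View pics/o1.png

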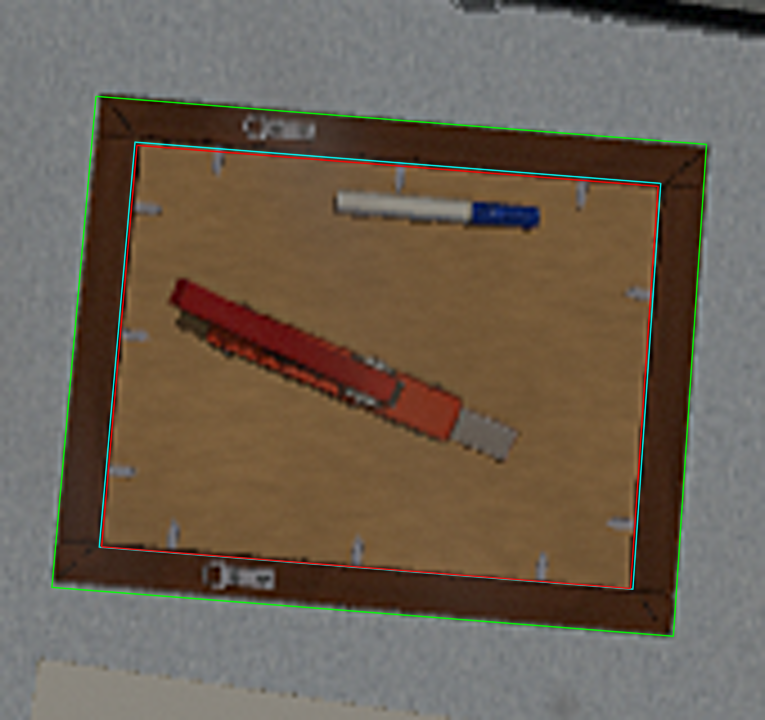

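View pics/o2.png

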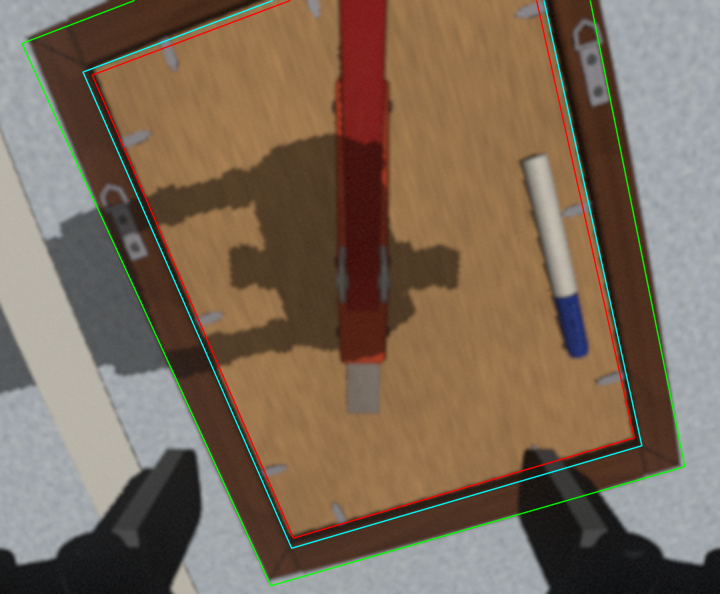

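Request:
move_arm --deltas '[0.0213,0.0455,-0.0213,0,0,0,0.0213,0.0455,-0.0213,0,0,0,0.0213,0.0455,-0.0213,0,0,0,0.0213,0.0455,-0.0213,0,0,0,0.0213,0.0455,-0.0213,0,0,0,0,0,-0.042,0,0,0,0,0,-0.042,0,0,0,0,0,-0.042,0,0,0,0,0,-0.042,0,0,0,0,0,-0.042,0,0,0,0,0,0,0,0,0]' --grip 0.3 --force 40

```text
time: 2.9
tool_pos: [0.5292, 0.1234, 0.123]
tool_rot: [3.139, 0.007, -0.422]
ft_force: [-1.0, -1.1, -0.6]
opening: 0.0595
```

Run:
```python
from h import *
np.set_printoptions(precision=4,suppress=True)
im,d,c=grab('wrist','w2')
im2,d2,c2=grab('side','s2')
cv2.imwrite('pics/w2x.png',im)
cv2.imwrite('pics/s2x.png',cv2.resize(im2[50:270,150:380],None,fx=2.6,fy=2.6,interpolation=cv2.INTER_CUBIC))
```

```text
(no output)
```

View pics/w2x.png

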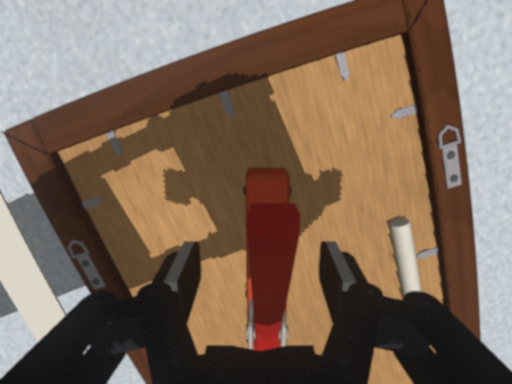

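View pics/s2x.png

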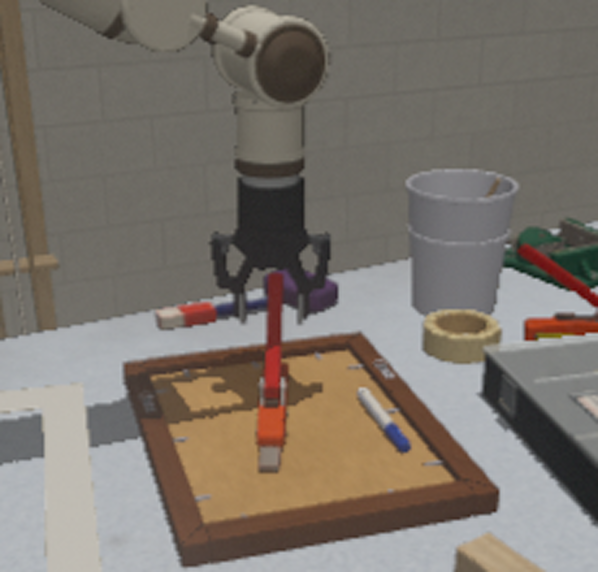

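Run:
```python
from h import *
np.set_printoptions(precision=4,suppress=True)
c=load('w2'); s=r.state(); print(s['tool_pos'],s['tool_rot'])
tip=atz(c,273,206,.162); print('tip top',tip)
print('body tail',atz(c,268,169,.052))
n=np.array([.458,-.045]); v=tip[:2]-n; print(np.linalg.norm(v), np.arctan2(-v[0],v[1]))
v=s['tool_pos'][:2]-n; print(np.linalg.norm(v), np.arctan2(-v[0],v[1]))
```

```text
[0.5319 0.1231 0.1265] [ 3.1411  0.0015 -0.4224]
tip top [0.5529 0.1671 0.162 ]
body tail [0.5469 0.1517 0.052 ]
0.23239656362427033 -0.4208379960771149
0.18357503717803042 -0.4141412341922277
```

Run:
```python
from h import *
np.set_printoptions(precision=4,suppress=True)
c=load('w2')
for u,v in((273,215),(272,240),(270,270),(268,300),(265,330),(268,175),(268,185)):
    print(u,v,c['d'][v,u],atd(c,u,v,c['d'][v,u]))
c=load('w1')
for u,v in((262,226),(262,220),(262,195),(262,160),(262,120),(262,60)):
    print(u,v,c['d'][v,u],atd(c,u,v,c['d'][v,u]))
```

```text
273 215 0.10233356 [0.5501 0.1594 0.1488]
272 240 0.09641119 [0.5475 0.155  0.1567]
270 270 0.11407692 [0.5398 0.138  0.1442]
268 300 0.14121571 [0.5281 0.1123 0.1249]
265 330 0.19173032 [0.5067 0.0662 0.0884]
268 175 0.20832677 [0.5445 0.1456 0.0421]
268 185 0.20755158 [0.5419 0.14   0.045 ]
262 226 0.3809315 [ 0.4607 -0.0411  0.0242]
262 220 0.37731668 [ 0.4641 -0.0334  0.0252]
262 195 0.35002798 [0.4795 0.0008 0.0417]
262 160 0.30429545 [0.4987 0.0439 0.0745]
262 120 0.26635462 [0.5154 0.0812 0.1011]
262 60 0.2220344 [0.5341 0.123  0.1329]
```

Request:
move_arm --deltas '[0,0,0,0,0,0,0,0,0,0,0,0,0,0,0,0,0,0,0,0,0,0,0,0,0,0,0,0,0,0,0,0,0,0,0,0,0,0,0,0,0,0,0,0,0,0,0,0]' --grip 1 --force 40

```text
time: 3.67
tool_pos: [0.5338, 0.1222, 0.1277]
tool_rot: [-3.14, -0.002, -0.424]
ft_force: [-0.2, 0.4, 5.9]
opening: 0.0164
```

Request:
move_arm --deltas '[0,0,0.005,0,0,0,0,0,0.005,0,0,0,0,0,0,0,0,0,0,0,0,0,0,0]'

```text
time: 4.0
tool_pos: [0.532, 0.1221, 0.1296]
tool_rot: [3.141, 0.002, -0.424]
ft_force: [0.3, 0.0, -4.8]
opening: 0.017
```

Request:
move_arm --deltas '[0,0,-0.0035,0,0,0,0,0,0,0,0,0,0,0,0,0,0,0]'

```text
time: 4.25
tool_pos: [0.5326, 0.122, 0.1289]
tool_rot: [3.141, 0.001, -0.424]
ft_force: [-0.3, 0.7, -3.2]
opening: 0.0171
```

Run:
```python
from h import *
np.set_printoptions(precision=4,suppress=True)
s=r.state();print(s['tool_pos'],s['ft_force'],s['torque'])
im,d,c=grab('side','s3')
s=r.state();print(s['tool_pos'],s['ft_force'],s['torque'])
cv2.imwrite('pics/s3x.png',cv2.resize(im[100:260,190:330],None,fx=4,fy=4,interpolation=cv2.INTER_CUBIC))
```

```text
[0.5326 0.122  0.1289] [-0.3027  0.6756 -3.2089] [ 0.1412 -0.0326 -0.0639]
[0.5327 0.122  0.129 ] [ 0.6153 -0.1896 -4.1931] [ 0.1078 -0.0523  0.0226]
```

View pics/s3x.png

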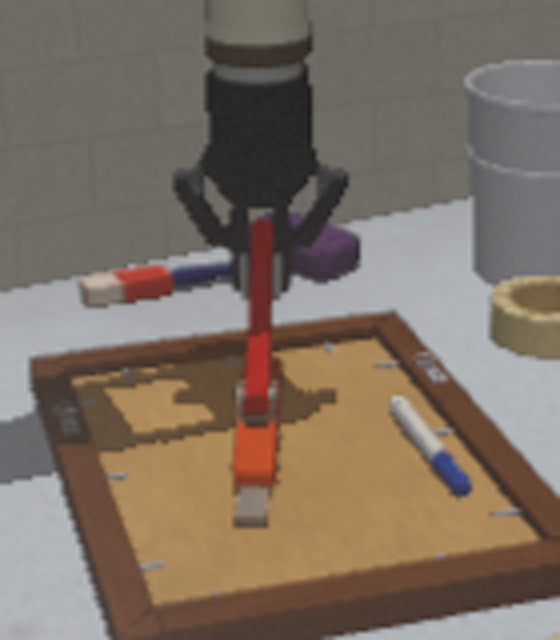

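Request:
move_arm --deltas '[0,0,-0.004,0,0,0,0,0,0,0,0,0,0,0,0,0,0,0]'

```text
time: 4.55
tool_pos: [0.5332, 0.1221, 0.1281]
tool_rot: [-3.141, -0.001, -0.424]
ft_force: [0.4, 0.1, -1.3]
opening: 0.017
```

Request:
move_arm --deltas '[-0.004,-0.008,-0.002,0,0,0.005,-0.004,-0.008,0,0,0,0.005,-0.004,-0.008,0,0,0,0.005,-0.004,-0.008,0,0,0,0.005,-0.004,-0.008,0,0,0,0.005,-0.004,-0.008,0,0,0,0.005,-0.004,-0.008,0,0,0,0.005,-0.004,-0.008,0,0,0,0.005,-0.004,-0.008,0,0,0,0.005,-0.004,-0.008,0,0,0,0.005]'

```text
time: 5.38
tool_pos: [0.5176, 0.0898, 0.1279]
tool_rot: [-3.141, -0.002, -0.266]
ft_force: [0.6, 3.1, 6.0]
opening: 0.0166
```

Run:
```python
from h import *
np.set_printoptions(precision=4,suppress=True)
s=r.state();print(s['tool_pos'],s['tool_rot'],s['ft_force'],s['torque'])
im,d,c=grab('side','s4')
cv2.imwrite('pics/s4x.png',cv2.resize(im[100:260,190:330],None,fx=4,fy=4,interpolation=cv2.INTER_CUBIC))
```

```text
[0.5176 0.0898 0.1279] [-3.1408 -0.002  -0.2659] [0.6125 3.1117 5.951 ] [ 0.4351 -0.1031 -0.1007]
```

View pics/s4x.png

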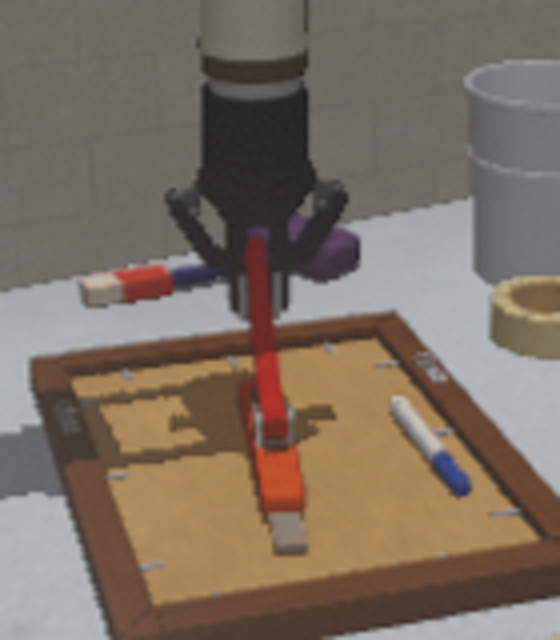

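Request:
move_arm --deltas '[-0.004,-0.0085,0.001,0,0,0.005,-0.004,-0.0085,0,0,0,0.005,-0.004,-0.0085,0,0,0,0.005,-0.004,-0.0085,0,0,0,0.005,-0.004,-0.0085,0,0,0,0.005,-0.004,-0.0085,0,0,0,0.005,-0.004,-0.0085,0,0,0,0.005,-0.004,-0.0085,0,0,0,0.005,-0.004,-0.0085,0,0,0,0.005,-0.005,-0.0085,0,0,0,0.005,0,0,0,0,0,0]'

```text
time: 6.35
tool_pos: [0.5006, 0.0552, 0.1278]
tool_rot: [3.141, -0.001, -0.109]
ft_force: [0.0, 1.2, 4.6]
opening: 0.017
```

Run:
```python
from h import *
np.set_printoptions(precision=4,suppress=True)
s=r.state();print(s['tool_pos'],s['tool_rot'],s['ft_force'],s['torque'])
im,d,c=grab('side','s5')
cv2.imwrite('pics/s5x.png',cv2.resize(im[150:270,190:340],None,fx=5,fy=5,interpolation=cv2.INTER_CUBIC))
im,d,c=grab('top','t5')
cv2.imwrite('pics/t5x.png',cv2.resize(im[150:260,210:340],None,fx=5,fy=5,interpolation=cv2.INTER_CUBIC))
```

```text
[0.5006 0.0552 0.1278] [ 3.141  -0.0009 -0.1087] [0.0183 1.1519 4.6195] [ 0.0877 -0.0204  0.1105]
```

View pics/s5x.png

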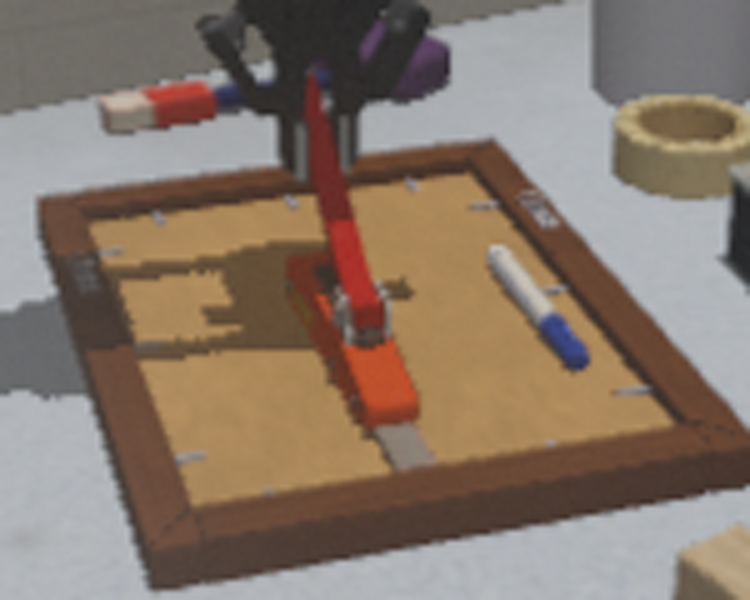

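View pics/t5x.png

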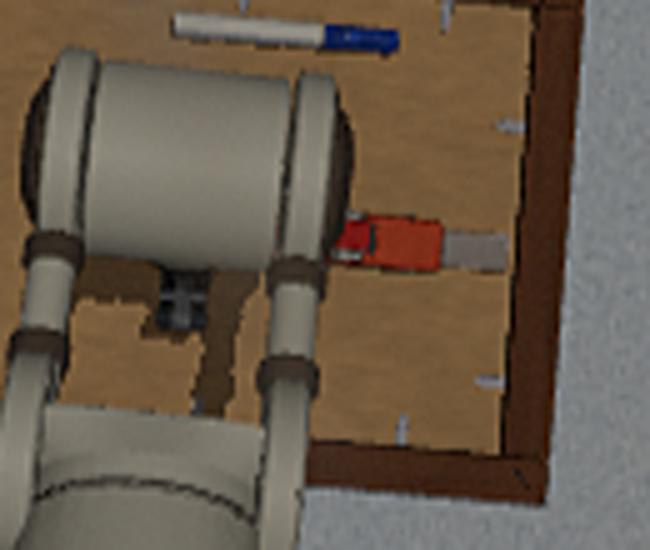

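Run:
```python
from h import *
np.set_printoptions(precision=4,suppress=True)
c=load('t5')
f=lambda U,V,z:atz(c,(U+.5)/5-.5+210,(V+.5)/5-.5+150,z)
yaw=-.105;X=np.array([np.cos(yaw),np.sin(yaw),0]);Y=np.array([-X[1],X[0],0])
a=f(511,127,.017);b=f(489,382,.017);o=(a+b)/2-.0095*Y;print(a,b,np.linalg.norm(a-b),np.arctan2(*(a-b)[[1,0]]),o)
n=f(508,253,.025);print('nose',n,(n-o)@X,(n-o)@Y)
p=f(443,244,.052);print(p)
e1=(f(508,236,.025)-f(508,271,.025));print(np.linalg.norm(e1),np.arctan2(e1[1],e1[0]))
e1=(f(375,215,.052)-f(443,218,.052));print('body edge +y dir yaw',np.arctan2(-e1[0],e1[1]))
e1=(f(330,262,.052)-f(440,272,.052));print('body edge near yaw',np.arctan2(-e1[0],e1[1]))
e1=(f(443,232,.025)-f(505,236,.025));print('nose side yaw',np.arctan2(-e1[0],e1[1]))
e1=(f(443,267,.025)-f(505,271,.025));print('nose side yaw',np.arctan2(-e1[0],e1[1]))
```

```text
[ 0.5558 -0.1341  0.017 ] [ 0.4063 -0.1164  0.017 ] 0.15054698915979997 -0.11760981695094812 [ 0.4801 -0.1347  0.017 ]
nose [ 0.4811 -0.1288  0.025 ] 0.00043361797064984063 0.005914069000842627
[ 0.4857 -0.0882  0.052 ]
0.020447214189832728 -0.03194164238873831
body edge +y dir yaw -0.06629538630805887
body edge near yaw -0.11295816273320168
nose side yaw -0.08668791810973613
nose side yaw -0.08668463443060224
```

Request:
move_arm --deltas '[-0.0003,-0.0025,0,0,0,0,-0.0003,-0.0025,0,0,0,0,-0.0003,-0.0025,0,0,0,0,-0.0003,-0.0025,0,0,0,0,0,0,0,0,0,0,0,0,0,0,0,0]'

```text
time: 6.95
tool_pos: [0.5003, 0.052, 0.1277]
tool_rot: [-3.141, -0.001, -0.11]
ft_force: [0.3, 2.3, 6.4]
opening: 0.0171
```

Request:
move_arm --deltas '[-0.0003,-0.0025,0,0,0,0,-0.0003,-0.0025,0,0,0,0,0,0,0,0,0,0,0,0,0,0,0,0]'

```text
time: 7.28
tool_pos: [0.5002, 0.0503, 0.1279]
tool_rot: [-3.141, -0.001, -0.11]
ft_force: [0.3, 4.0, 7.2]
opening: 0.0169
```

Request:
move_arm --deltas '[-0.0003,-0.0025,0.001,0,0,0,-0.0003,-0.0025,0.001,0,0,0,0,0,0,0,0,0,0,0,0,0,0,0]'

```text
time: 7.62
tool_pos: [0.4999, 0.0497, 0.1284]
tool_rot: [-3.138, -0.001, -0.11]
ft_force: [2.1, 9.6, 5.5]
opening: 0.0168
```

Run:
```python
from h import *
np.set_printoptions(precision=4,suppress=True)
s=r.state();print(s['tool_pos'],s['tool_rot'],s['ft_force'],s['torque'])
im,d,c=grab('side','s6')
cv2.imwrite('pics/s6x.png',cv2.resize(im[150:270,190:340],None,fx=5,fy=5,interpolation=cv2.INTER_CUBIC))
im,d,c=grab('top','t6')
cv2.imwrite('pics/t6x.png',cv2.resize(im[160:240,260:330],None,fx=8,fy=7.5,interpolation=cv2.INTER_CUBIC))
```

```text
[0.4999 0.0497 0.1284] [-3.1377 -0.0009 -0.1099] [2.0601 9.5644 5.4688] [ 1.4342 -0.3082  0.046 ]
```

View pics/s6x.png

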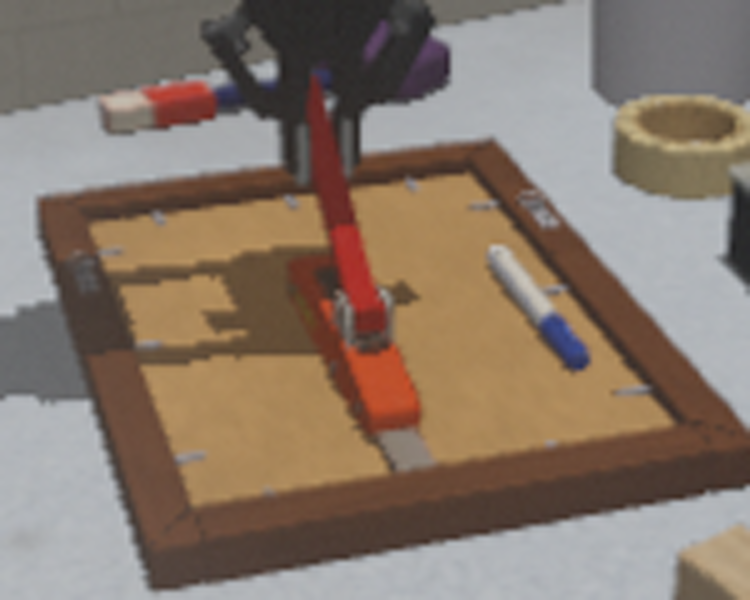

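View pics/t6x.png

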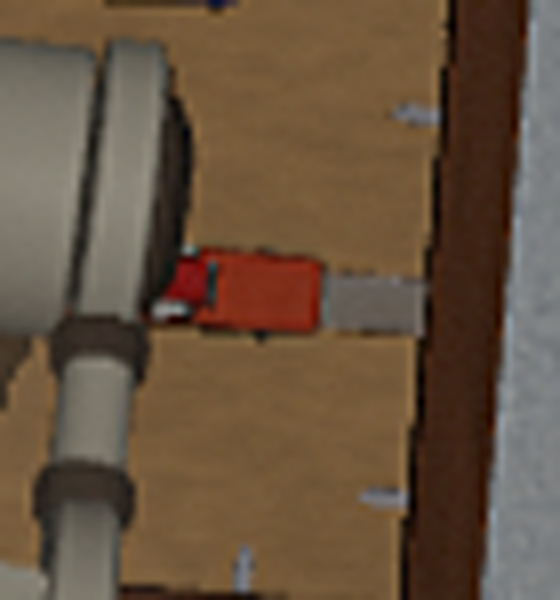

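Request:
move_arm --deltas '[0.0004,0.0036,-0.006,-0.008,0.0008,0,0.0004,0.0036,-0.006,-0.008,0.0008,0,0,0,0,0,0,0]'

```text
time: 7.97
tool_pos: [0.5005, 0.0529, 0.1239]
tool_rot: [3.093, -0.002, -0.109]
ft_force: [1.1, 8.0, 9.2]
opening: 0.0171
```

Request:
move_arm --deltas '[0.0003,0.003,-0.006,-0.008,0.0008,0,0.0003,0.003,-0.006,-0.008,0.0008,0,0,0,0,0,0,0]'

```text
time: 8.22
tool_pos: [0.501, 0.0557, 0.1193]
tool_rot: [3.043, -0.003, -0.109]
ft_force: [-0.5, 9.7, 10.7]
opening: 0.017
```

Request:
move_arm --deltas '[0.0003,0.0026,-0.0063,-0.008,0.0008,0,0.0003,0.0026,-0.0063,-0.008,0.0008,0,0,0,0,0,0,0]'

```text
time: 8.47
tool_pos: [0.5014, 0.0582, 0.1145]
tool_rot: [2.994, -0.004, -0.109]
ft_force: [-1.3, 12.9, 12.3]
opening: 0.0173
```

Request:
move_arm --deltas '[0.0004,0.0035,-0.0063,-0.008,0.0008,0,0.0004,0.0035,-0.0063,-0.008,0.0008,0,0,0,0,0,0,0]'

```text
time: 8.72
tool_pos: [0.5019, 0.0606, 0.1095]
tool_rot: [2.942, -0.005, -0.109]
ft_force: [-0.2, 9.8, 12.3]
opening: 0.0168
```

Run:
```python
from h import *
np.set_printoptions(precision=4,suppress=True)
s=r.state();print(s['tool_pos'],s['tool_rot'],s['ft_force'],s['torque'])
im,d,c=grab('side','s7')
cv2.imwrite('pics/s7x.png',cv2.resize(im[150:270,190:340],None,fx=5,fy=5,interpolation=cv2.INTER_CUBIC))
```

```text
[0.5019 0.0606 0.1095] [ 2.9423 -0.005  -0.1085] [-0.1732  9.7875 12.2505] [ 1.3793  0.1395 -0.2702]
```

View pics/s7x.png

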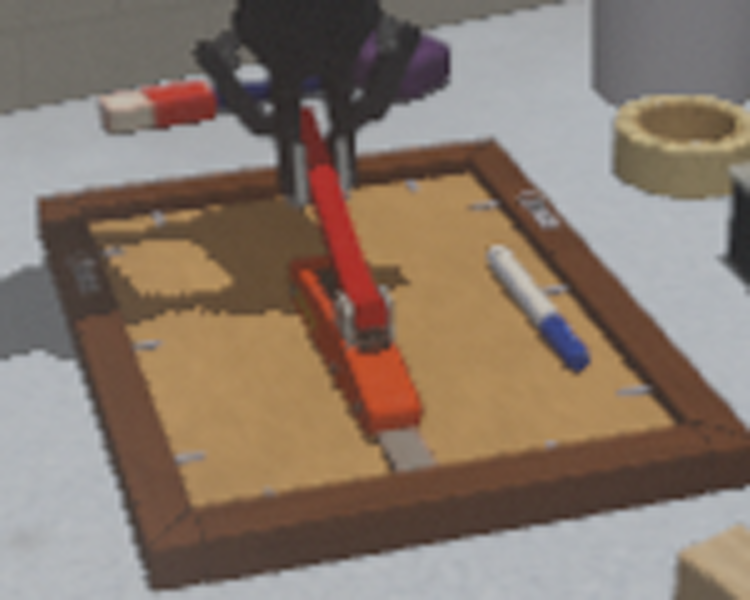

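Request:
move_arm --deltas '[0.0002,0.0022,-0.0062,-0.008,0.0008,0,0.0002,0.0022,-0.0062,-0.008,0.0008,0,0,0,0,0,0,0]'

```text
time: 9.02
tool_pos: [0.5023, 0.0625, 0.1046]
tool_rot: [2.892, -0.006, -0.108]
ft_force: [-0.4, 12.5, 12.0]
opening: 0.0168
```

Request:
move_arm --deltas '[0.0002,0.0024,-0.0062,-0.008,0.0008,0,0.0002,0.0024,-0.0062,-0.008,0.0008,0,0,0,0,0,0,0]'

```text
time: 9.27
tool_pos: [0.5025, 0.0643, 0.0996]
tool_rot: [2.841, -0.007, -0.108]
ft_force: [1.2, 11.1, 11.9]
opening: 0.0172
```

Request:
move_arm --deltas '[0.0002,0.0019,-0.0063,-0.008,0.0008,0,0.0002,0.0019,-0.0063,-0.008,0.0008,0,0,0,0,0,0,0]'

```text
time: 9.52
tool_pos: [0.5028, 0.0658, 0.0946]
tool_rot: [2.791, -0.007, -0.108]
ft_force: [1.5, 11.5, 12.3]
opening: 0.0173
```

Request:
move_arm --deltas '[0.0002,0.0016,-0.0063,-0.008,0.0008,0,0.0002,0.0016,-0.0063,-0.008,0.0008,0,0,0,0,0,0,0]'

```text
time: 9.77
tool_pos: [0.5031, 0.0669, 0.09]
tool_rot: [2.74, -0.008, -0.108]
ft_force: [-0.2, 11.8, 11.4]
opening: 0.017
```

Request:
move_arm --deltas '[0.0001,0.0012,-0.0063,-0.004,0.0004,0,0,0,0,0,0,0,0,0,0,0,0,0]'

```text
time: 10.02
tool_pos: [0.5035, 0.067, 0.0894]
tool_rot: [2.727, -0.009, -0.109]
ft_force: [-4.6, 13.3, 23.7]
opening: 0.0169
```

Run:
```python
from h import *
np.set_printoptions(precision=4,suppress=True)
s=r.state();print(s['tool_pos'],s['tool_rot'],s['ft_force'],s['torque'])
im,d,c=grab('side','s8')
cv2.imwrite('pics/s8x.png',cv2.resize(im[150:270,190:340],None,fx=5,fy=5,interpolation=cv2.INTER_CUBIC))
```

```text
[0.5035 0.067  0.0894] [ 2.7269 -0.0089 -0.1088] [-4.5551 13.32   23.688 ] [ 0.7085  1.007  -0.6483]
```

View pics/s8x.png

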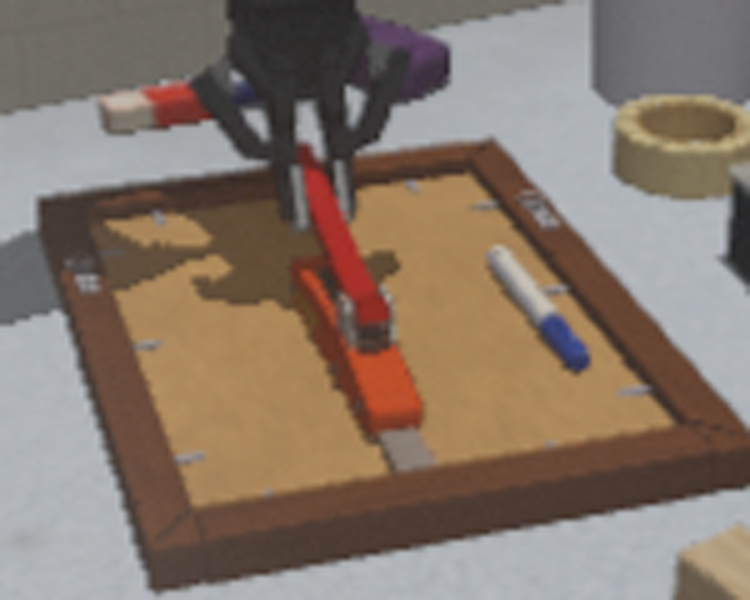

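Request:
move_arm --deltas '[0,0,0.0035,0,0,0,0,0,0,0,0,0,0,0,0,0,0,0,0,0,0,0,0,0]'

```text
time: 10.4
tool_pos: [0.5032, 0.0669, 0.0897]
tool_rot: [2.728, -0.009, -0.109]
ft_force: [-1.7, 12.1, 16.7]
opening: 0.0168
```

Request:
move_arm --deltas '[0,0,0,0,0,0,0,0,0,0,0,0,0,0,0,0,0,0,-0.0001,-0.0015,0.0063,0.008,-0.0008,0,-0.0001,-0.0015,0.0063,0.008,-0.0008,0,-0.0002,-0.0018,0.0063,0.008,-0.0008,0,-0.0002,-0.0018,0.0063,0.008,-0.0008,0]'

```text
time: 10.98
tool_pos: [0.5028, 0.0643, 0.0991]
tool_rot: [2.831, -0.007, -0.109]
ft_force: [0.9, 10.5, 9.6]
opening: 0.0167
```

Request:
move_arm --deltas '[-0.0002,-0.0022,0.0062,0.008,-0.0008,0,-0.0002,-0.0022,0.0062,0.008,-0.0008,0,-0.0002,-0.0022,0.0062,0.008,-0.0008,0,-0.0002,-0.0022,0.0062,0.008,-0.0008,0]'

```text
time: 11.32
tool_pos: [0.5024, 0.0605, 0.109]
tool_rot: [2.931, -0.006, -0.109]
ft_force: [0.6, 9.0, 9.9]
opening: 0.0171
```

Request:
move_arm --deltas '[-0.0002,-0.0025,0.0062,0.008,-0.0008,0,-0.0002,-0.0025,0.0062,0.008,-0.0008,0,-0.0003,-0.0027,0.0062,0.008,-0.0008,0,-0.0003,-0.0027,0.0062,0.008,-0.0008,0]'

```text
time: 11.65
tool_pos: [0.5017, 0.0557, 0.1185]
tool_rot: [3.031, -0.005, -0.11]
ft_force: [2.1, 4.9, 6.2]
opening: 0.0172
```

Request:
move_arm --deltas '[-0.0003,-0.0031,0.0058,0.008,-0.0008,0,-0.0003,-0.0031,0.0058,0.008,-0.0008,0,0,0,0,0,0,0]'

```text
time: 11.9
tool_pos: [0.5014, 0.0528, 0.1233]
tool_rot: [3.082, -0.004, -0.111]
ft_force: [1.4, 6.9, 7.5]
opening: 0.0169
```

Request:
move_arm --deltas '[-0.0003,-0.0027,0.0055,0.008,-0.0008,0,-0.0003,-0.0027,0.0055,0.008,-0.0008,0,0,0,0,0,0,0]'

```text
time: 12.15
tool_pos: [0.5008, 0.0501, 0.1273]
tool_rot: [3.131, -0.002, -0.111]
ft_force: [1.6, 4.2, 6.9]
opening: 0.0172
```

Request:
move_arm --deltas '[0,0.001,0.003,0.002,0,0,0,0,0,0,0,0,0,0,0,0,0,0]'

```text
time: 12.4
tool_pos: [0.5003, 0.0503, 0.1276]
tool_rot: [3.135, -0.0, -0.11]
ft_force: [2.1, -0.8, 3.1]
opening: 0.0171
```

Run:
```python
from h import *
np.set_printoptions(precision=4,suppress=True)
s=r.state();print(s['tool_pos'],s['tool_rot'],s['ft_force'],s['torque'])
im,d,c=grab('side','s9')
cv2.imwrite('pics/s9x.png',cv2.resize(im[150:270,190:340],None,fx=5,fy=5,interpolation=cv2.INTER_CUBIC))
```

```text
[0.5003 0.0503 0.1276] [ 3.1347 -0.0004 -0.1099] [ 2.1145 -0.7984  3.1474] [-0.0771 -0.4898  0.069 ]
```

View pics/s9x.png

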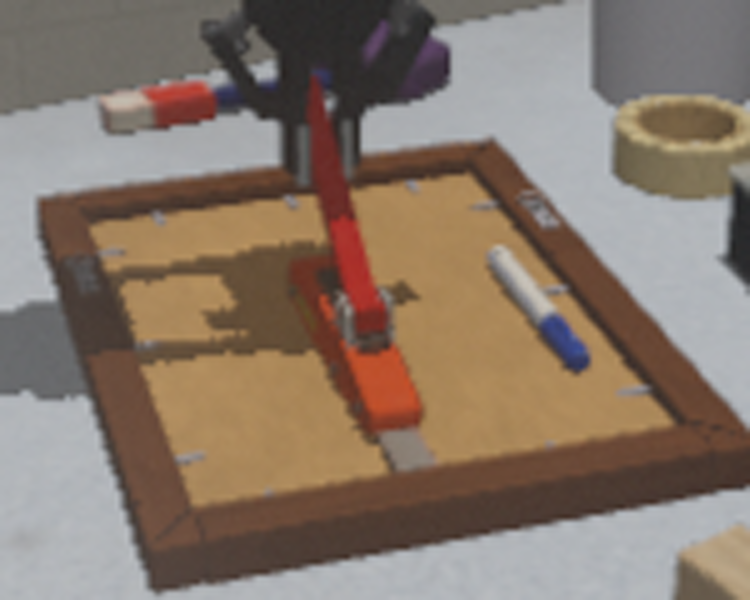

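Request:
move_arm --deltas '[0,0,0,0,0,0,0,0,0,0,0,0,0,0,0,0,0,0,0,0,0,0,0,0,0,0,0,0,0,0,0,0,0,0,0,0]' --grip 0.3

```text
time: 12.95
tool_pos: [0.4996, 0.0507, 0.1272]
tool_rot: [3.135, 0.001, -0.11]
ft_force: [-0.2, -1.0, -0.9]
opening: 0.0596
```

Request:
move_arm --deltas '[0,0,0.02,0,0,0,0,0,0.03,0,0,0,0,0,0.05,0,0,0,0,0,0.05,0,0,0,0,0.03,0.05,0,0,0,0,0.05,0.05,0,0,0,0,0.06,0.05,0,0,0,0,0.06,0,0,0,0,0,0.06,0,0,0,0,0,0.06,0,0,0,0,0,0,0,0,0,0]'

```text
time: 13.87
tool_pos: [0.4996, 0.182, 0.2483]
tool_rot: [3.137, 0.0, -0.107]
ft_force: [-0.6, 0.6, -0.0]
opening: 0.0596
```

Run:
```python
from h import *
im,d,c=grab('side','s10')
cv2.imwrite('pics/s10x.png',cv2.resize(im[120:290,190:390],None,fx=3.5,fy=3.5,interpolation=cv2.INTER_CUBIC))
im,d,c=grab('top','t10')
cv2.imwrite('pics/t10x.png',cv2.resize(im[150:260,210:340],None,fx=5,fy=5,interpolation=cv2.INTER_CUBIC))
a=load('top0')['im'].astype(int); 
m=np.abs(a-im).max(2)>60; cv2.imwrite('pics/diff.png',(m*255).astype(np.uint8)[100:300,160:420])
```

```text
(no output)
```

View pics/s10x.png

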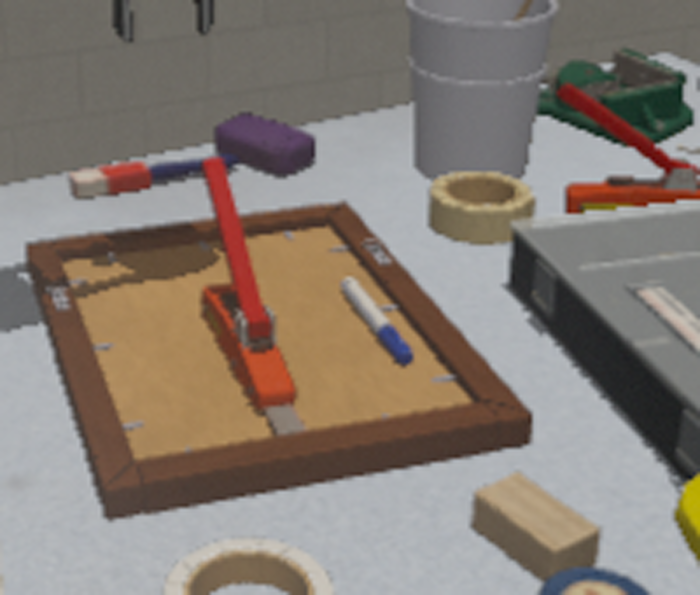

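View pics/t10x.png

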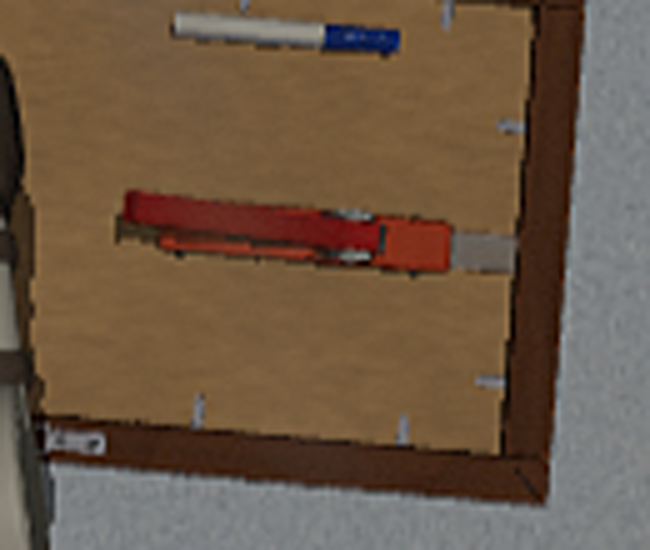

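View pics/diff.png

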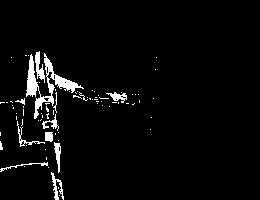

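Run:
```python
from h import *
a=cv2.cvtColor(load('top0')['im'],cv2.COLOR_BGR2GRAY);b=cv2.cvtColor(load('t10')['im'],cv2.COLOR_BGR2GRAY)
for x,y,w,h in((300,135,32,115),(230,225,80,25),(250,135,70,14),(340,210,50,50)):
    print(cv2.phaseCorrelate(np.float32(a[y:y+h,x:x+w]),np.float32(b[y:y+h,x:x+w]),cv2.createHanningWindow((w,h),5)))
c=load('t10')
f=lambda U,V,z:atz(c,(U+.5)/5-.5+210,(V+.5)/5-.5+150,z)
yaw=-.105;X=np.array([np.cos(yaw),np.sin(yaw),0]);Y=np.array([-X[1],X[0],0])
o=(f(511,127,.017)+f(489,382,.017))/2-.0095*Y
n=f(516,253,.025);print((n-o)@X,(n-o)@Y)
```

```text
((0.13915667717589209, 0.22081146669601281), 0.8925604989131292)
((-0.0756928149146745, 0.44546186305402635), 0.9363848476409912)
((-0.04849041046203695, 0.34151500312909455), 0.8878646532694499)
((-0.030218859471865755, 0.009465334616891141), 1.0057003918647767)
0.0008200157843466457 0.0012595304662591008
```

Run:
```python
from h import *
print(workorder.close_job(), r.state()['time'])
```

```text
the job is handed in; nothing more can be done
the job is handed in; nothing more can be done
```

I slid the point driver to the missing point's place without lifting it, squeezed the lever to its stop while pushing the nose against the rail, and let the lever come up. I then backed the arm clear and handed the job in at about 14 s. No verdict is reported.

- **Push and squeeze:** The tool pushed toward the rail with 10–13 N for most of the squeeze. At the stop it read 12–13 N. The board's friction takes part of that, so I estimate the nose pressed on the rail with at least about 5 N. I had no direct reading of that force or of the lever angle. I took the lever as fully down because its grip point had dropped 38 mm and the downward force then jumped to 24 N.
- **Driver at the end:** In the last pictures the lever is up and the driver stands flat. The nose is about 0.8 mm along the rail from the missing point's place. The camera showed a gap of about 1 mm to the rail, which is within its error. The driver looks square, within about 0.03 rad.
- **Frame and other things:** Comparing the first and last top pictures suggests the frame moved 0.3–0.4 pixel, about 1 mm, against the 4 mm allowed. The tape roll had not moved, and the other things looked undisturbed.

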